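# Close the filter drawer and mask the gel viewer for the photo

## Robot

A 6-joint arm with a two-finger parallel gripper is mounted at the origin on the work surface. World frame = base frame: x ahead of the robot, y to its left, z up, the work surface at z = 0. Lengths are in mm, angles in rad, forces in N, time in s.
With the tool pointing down it reaches from about 300 to 875 mm from the base axis. Payload 4.2 kg.
Tool frame: the origin (TCP) lies midway between the tips of the shut fingers; the grasp point (between the pads) lies ctrl.tcp_to_grasp behind it (ctrl.tcp_to_grasp is the distance from the TCP to the grasp point, in mm); z points along the fingers, y is the line along which they close (so a half turn about z gives the same grasp; the last joint's range is limited). The gripper opens to 85 mm and grips with 20 to 120 N. Pads are 22 mm wide; open, the fingers measure 114 mm over their backs; the gripper's body (76 mm by 85 mm) begins 54 mm behind the grasp point. The pads swing forward as they close: fully open they stand 13 mm farther back than shut.
Start: joints at [-1.138, 0.32, 1.565, -0, 1.257, -0.02], TCP at [251.559, -517.068, 231.338] pointing down, gripper open.
Joint ranges: [-3.11, 3.11], [-0.84, 2.01], [0.21, 2.61], [-1.34, 4.49], [0.05, 2.63], [-2.56, 2.56]. Speed limits (rad/s): [2.57, 2.57, 3.14, 3.14, 3.14, 3.14].

## Interface

Orientations are given as a unit quaternion [x, y, z, w].
In Python, from workcell import ctrl gives the robot as it stands.
- The arm moves only by the tool play_rows, never from a script. Its argument "deltas" is text: rows parted by semicolons, each of 7 numbers parted by spaces: the shift along the tool's x, y, z in m, then the turn, a rotation vector about the tool's x, y, z in degrees, then the finger opening in m, from 0 to 0.0854. In form: tx ty tz ax ay az hand; .... A call has 1 to 5 rows; each row shifts and turns the commanded pose from where the row before left it, along the tool's axes as they then stand; what a row does not reach is not made up. A row lasts 1/10 s, in which the tool goes at most 50 mm and 8.59 degrees, less where a joint would pass 70% of its speed; a pose out of reach is approached as far as the arm can. A call with a gripper value outside its range is refused whole. The fingers move at their own pace and stop on an object; the grip force is fixed at half the most. Time passes only in rows, so rows that do not move let the fingers close. It gives the time, the measured TCP pose, the force, the opening and the grip force at its end, in the units of the state.
- ctrl.get_state(): the state, without advancing time (a new reading comes with each control period).
- ctrl.read_camera(name): name is "side" or "top" or "wrist"; returns (picture, depth): 480x640x3 uint8, red, green, blue; 480x640 float32, mm along the optical axis (not along the pixel's ray), 0 where there is no reading.
- ctrl.camera_model(name): a dict with "vertical_fov" (degrees; the focal length in pixels is half the picture's height over the tangent of half this angle, whatever the lens; pixels are square), "cx", "cy" (the principal point, pixels), "k1" (the pictures are not rectified: a ray, as slopes to the right and down, at radius r is drawn at 1 + k1 r^2 times it, then the intrinsics apply), "R" (3x3) and "t" (3): a world point X has camera coordinates R X + t; the wrist camera has in their place "T_tool_cam" (4x4, takes a point from camera to tool coordinates, whose origin is the TCP and whose axes are the flange's). Camera axes: x right, y down, z forward; pixel columns grow to the right and rows downward; lengths in mm; the calibration is good to about 2 mm. A picture is of the moment at which its call begins: read the wrist's pose just before it. camera_model takes no time and is no camera call.
- ctrl.finish_job(): hands the job in; it is judged then, once.
Trained networks look in the newest picture that a camera, given by its name, has taken for a name from the list of things; names that differ only in an ending like _2 or _b are one class to them, and where a whole thing is asked for, a point or a joint stands for the part that bears it (a point fixed in the world has none). Each returns a list of dicts, best first, with "p" (0 to 1); they miss things now and then, are a little off and sometimes report something else, mostly with a low value. They report only what shows in the picture. A call takes as long as a camera call.
- ctrl.search_frame(thing, camera): "point" ([x, y, z] in mm, in world coordinates, good to about 4 mm: the middle of the surface that is visible of it).
- ctrl.spot_point(thing, camera): "point" ([x, y, z] in mm, in world coordinates, good to about 4 mm: a listed point, or the origin of a listed thing).
The state is a dict: "clock": time; "q": joint angles; "joint_vel": joint speeds; "joint_efforts": joint torques, N m; "eef_pos": TCP position; "ee_rot": TCP orientation; "ft_force": force on the tool from outside, world axes, zero at the start; "wrist_torque": the same for the moment, N m; "finger_gap": finger opening in mm; "grasp_force": force on a finger pad.
Only numpy, scipy, OpenCV 4.12 (cv2) and the standard library are available. Lean on these libraries where they do the work, as an engineer would, in place of code of your own. Each camera call takes 0.05 s, during which the arm holds its last target. There are 200 camera calls.

## Task

Get the gel viewer ready for its photograph: first push the open filter drawer fully home until it clicks into its detent. Then pick up the black light mask, the flat strip with a grip bar, and slide its long edge (the one farther from the bar) about 2 cm under the front edge of the lowered amber shield, square and centred so that it covers the bare strip of lit glass, without lifting the shield. Finish while still holding the mask pressed flat on the glass, firmly (about 10 N) but not so hard as to strain it, with the drawer still home and the other things on the bench left where they are.

Things in the scene. Friction and masses are not known exactly. Their poses are not given: they have to be found in the camera images.
- viewer: Gel viewer: white low box, fixed, 270 mm deep (x), 300 mm wide (y), flat deck 90 mm high. Origin: centre of its underside; x points from its front (the drawer side) to its back. Lit glass 190 x 196 mm flush in the deck, from 105 mm in front of the origin to 85 mm behind; the amber shield leaves its front 50 mm bare. A clear gel tray lies under the shield from 55 mm behind its edge
- shield_edge (a point): middle of the lower front edge of the amber shield when it is down, 8 mm above the glass, 55 mm in front of the viewer's origin (axes as the viewer). The shield is a clear amber plate 4 mm thick, 216 mm wide (y), 153 mm deep, hinged at its back; the slot under it is 8 mm high, open at the front and sides
- shield (a joint): hinge of the amber shield: 0 rests down, grows (rad) as its front edge lifts. It is light (200 g) and lifts if pushed up from below; 0.03 rad is about 5 mm at the edge
- filter_drawer (a joint): opening of the filter drawer in m: 0 is fully home; it slides along the viewer's x and closes towards +x. It runs at about 1 N; between 9 and 3.5 mm a spring-ball detent resists with about 3 N (let go there, it springs back to 9 mm); nearer than that it snaps home against a stop by itself
- drawer_pull (a point): middle of the front face of the drawer's black pull bar, 40 mm above the bench (axes as the viewer, moves with the drawer). The bar is 80 mm wide (y), 12 mm high and stands 12 mm out from the drawer's front panel (164 mm wide, 44 mm high)
- mask_grip (a point): centre of the mask's grip bar, 17 mm above the underside. The mask is a rigid black strip 80 mm (x) x 220 mm (y) x 4 mm thick, about 180 g, with an upright bar on top 12 mm thick (x), 90 mm long (y), 26 mm high, 15 mm off the strip's middle line. x points across the mask, from the bar to the edge that goes under the shield, 55 mm from this point; z up
- mask_edge (a point): middle of the mask's long edge that goes under the shield (the one farther from the grip bar), at its underside
- mask: the mask itself, lying on the bench left or right of the viewer at the start; origin: centre of its underside
- tip_box: bystander: pipette tip box with a clear lid, 120 x 82 x 58 mm, origin at the centre of its underside (so too for the others below); on the opposite side of the viewer from the mask
- tube_rack: bystander: white rack with blue-capped tubes, 60 x 130 x 50 mm
- petri_dish: bystander: clear dish, 91 mm across, 16 mm high
- reagent_bottle: bystander: amber bottle, 62 mm across, 125 mm high
- gel_comb: bystander: flat white gel comb, 35 x 90 x 5 mm
- pipette: bystander: pipette lying down, 240 mm long, 30 mm high
- beaker: bystander: clear beaker, 60 mm across, 70 mm high

How it is judged:
By the outcome, as a careful person would: the job done as asked, in the order asked, and still so for the second after the job is handed in, while the arm keeps its last pose, push and grip.
It also fails if it takes over 59 s, if anything falls off the work surface, if the arm or the gripper's body presses on something with over 40 N, if the wrist force passes 120 N, or if a joint passes its speed limit or range.

## Working session

There is one attempt and no reset: what is moved stays moved. The work goes in short steps, Python scripts to look and compute and a tool call to move; the robot and the scene stay as the last step left them, time stands still between calls to the robot, and variables do not carry over. Pictures are saved under pics/ and viewed, at most 10 in all, crops included, and the job is handed in when it is done.

Besides the shell and the picture viewer there is one more tool, called after "Request:" by a JSON object that holds its "op" and its "data". play_rows: Moves the arm, as the interface text tells. Its arguments: {"type":"object","properties":{"deltas":{"type":"string"}},"required":["deltas"]}

```bash
ls; mkdir -p pics; python3 - <<'E'
from workcell import ctrl
import cv2,numpy as np
s=ctrl.get_state();print(s, ctrl.tcp_to_grasp)
for c in ["top","side"]:
    p,d=ctrl.read_camera(c);cv2.imwrite(f"pics/{c}0.png",p[:,:,::-1])
    m=ctrl.camera_model(c);print(c,m)
    for t in ["viewer","shield_edge","drawer_pull","mask_grip","mask_edge","mask"]:
        r=ctrl.spot_point(t,c);print(t,[(np.round(x["point"]),round(x["p"],2)) for x in r[:2]])
print(ctrl.camera_model("wrist"))
E
```

```text
pics
{'clock': 0.0, 'q': array([-1.13797502e+00,  3.20339210e-01,  1.56563671e+00, -1.05279057e-05,
        1.25739220e+00, -1.99800624e-02]), 'joint_vel': array([-0.0003927 , -0.00114983,  0.00182443, -0.00112402,  0.00069327,
       -0.00115681]), 'joint_efforts': array([ 3.64451807e-04, -4.15523529e+01, -2.34161836e+01,  1.09854432e-04,
        8.01008544e-03, -3.07270318e-05]), 'eef_pos': array([ 251.37319568, -516.64019079,  230.47150368]), 'ee_rot': array([ 9.74479900e-01,  2.24473018e-01, -1.86847700e-04, -8.67861329e-04]), 'ft_force': array([0.12479991, 0.58144926, 0.08111696]), 'wrist_torque': array([-0.04401195,  0.02415396, -0.02784364]), 'grasp_force': 0.0, 'finger_gap': 85.40617951427456} 18.700000000000003
top {'vertical_fov': 57.06208708885663, 'cx': 322.2514263295068, 'cy': 234.29615177793826, 'k1': -0.017699288824884578, 'R': array([[ 0.01973489, -0.99979517, -0.00449012],
       [-0.9967699 , -0.01932509, -0.07795065],
       [ 0.07784791,  0.00601397, -0.99694711]]), 't': array([ -14.6476127 ,  607.19896441, 1204.79225173])}
viewer [(array([658., -17.,  -0.]), 0.67
[... 711 characters left out ...]
00.]), 0.74), (array([502., 381.,  -1.]), 0.46)]
drawer_pull [(array([464.,   9.,  40.]), 0.56)]
mask_grip [(array([480., 329.,  18.]), 0.65)]
mask_edge [(array([502., 382.,   1.]), 0.84)]
mask [(array([487., 346.,  -4.]), 0.64)]
{'vertical_fov': 67.38986055115589, 'cx': 321.0135034571738, 'cy': 238.67316316146932, 'k1': 0.023393265716314643, 'T_tool_cam': array([[ 4.28419918e-04, -9.48228338e-01, -3.17589100e-01,
         8.12119875e+01],
       [ 9.99999651e-01,  1.78312089e-04,  8.16587194e-04,
        -1.83635768e-01],
       [-7.17681141e-04, -3.17589339e-01,  9.48228083e-01,
        -1.43741283e+02],
       [ 0.00000000e+00,  0.00000000e+00,  0.00000000e+00,
         1.00000000e+00]])}
```

View pics/top0.png

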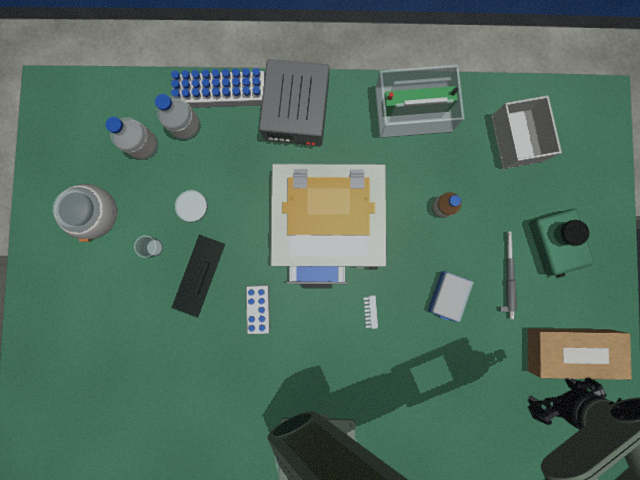

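View pics/side0.png

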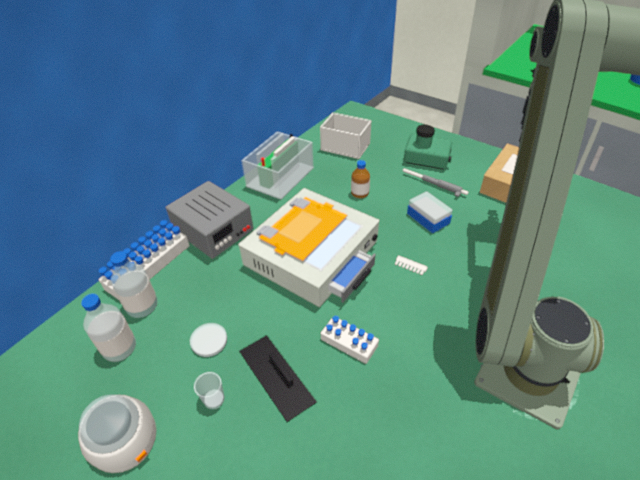

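The top view shows the viewer at cols 271–386, rows 165–267, with the open drawer below it (pull near 317,283). The black mask is at left (172–225, 236–316), turned by about 70°, and its bar is nearer the right side. The side view agrees. Next I'll measure both outlines.

```bash
cat > h.py <<'E'
from workcell import ctrl
import numpy as np, cv2
from scipy.spatial.transform import Rotation as Ro
def cam(name,st=None):
    m=ctrl.camera_model(name); f=240/np.tan(np.radians(m["vertical_fov"]/2))
    if name=="wrist":
        T=np.eye(4);T[:3,:3]=Ro.from_quat(st["ee_rot"]).as_matrix();T[:3,3]=st["eef_pos"]
        W=T@np.array(m["T_tool_cam"]); R=W[:3,:3].T; t=-R@W[:3,3]
    else: R,t=np.array(m["R"]),np.array(m["t"])
    return f,m["cx"],m["cy"],m["k1"],R,t
def ray(px,c):
    f,cx,cy,k,R,t=c; px=np.atleast_2d(px).astype(float)
    d=np.stack([(px[:,0]-cx)/f,(px[:,1]-cy)/f],1); u=d.copy()
    for _ in range(8): u=d/(1+k*(u**2).sum(1,keepdims=True))
    return -R.T@t, np.c_[u,np.ones(len(u))]@R
def onplane(px,c,z):
    o,D=ray(px,c); return o+D*((z-o[2])/D[:,2])[:,None]
def proj(X,c):
    f,cx,cy,k,R,t=c; p=np.atleast_2d(X)@R.T+t; u=p[:,:2]/p[:,2:]
    return u*(1+k*(u**2).sum(1,keepdims=True))*f+[cx,cy]
def blob(mask,near):
    n,l,s,ce=cv2.connectedComponentsWithStats(mask.astype(np.uint8))
    i=1+np.argmin([np.hypot(*(ce[j]-near)) if s[j,4]>150 else 1e9 for j in range(1,n)])
    return np.argwhere(l==i)[:,::-1]
def rect(px,c,z):
    P=onplane(px,c,z)[:,:2].astype(np.float32); return cv2.minAreaRect(P)
E
python3 - <<'E'
from h import *
for n,nm,nv in [("top",(198,276),(330,215)),("side",(277,377),(315,245))]:
    p,d=ctrl.read_camera(n); c=cam(n); g=p.max(2).astype(int)
    b=blob(g<50,nm); print(n,"mask",len(b),rect(b,c,4))
    # deck by depth->world z
    v,u=np.mgrid[0:480,0:640]; o,D=ray(np.c_[u.ravel(),v.ravel()],c)
    X=(o+D*d.ravel()[:,None]).reshape(480,640,3)
    k=(abs(X[:,:,2]-93)<14)&(d>0)&(X[:,:,0]>480)&(X[:,:,0]<830)&(abs(X[:,:,1]+20)<190)
    b=blob(k,nv); print("deck",len(b),rect(b,c,90),np.median(X[k][:,2]))
    q=X[b[:,1],b[:,0]]; w=(p.min(2)>150)[b[:,1],b[:,0]]; print("deck z white",np.percentile(q[w][:,2],[10,50,90]))
    y,x,s=p[:,:,0].astype(int),p[:,:,2].astype(int),None
    a=blob((y-x>80)&k,nv); print("amber",len(a),rect(a,c,100))
E
```

```text
top mask 1682 ((486.27008056640625, 345.339111328125), (78.25450134277344, 216.52891540527344), 71.88338470458984)
deck 11570 ((655.0516967773438, -18.257247924804688), (271.51812744140625, 301.19647216796875), 0.9111664295196533) 92.31628608363417
deck z white [86.86456832 89.69761858 92.91636038]
amber 1294 ((650.4129028320312, 45.16389465332031), (184.3202362060547, 124.47628784179688), 55.92646789550781)
side mask 212 ((488.3547668457031, 332.86114501953125), (20.113496780395508, 102.3648910522461), 75.18373107910156)
deck 7349 ((653.4786376953125, -12.595962524414062), (277.087158203125, 304.5752868652344), 0.933150589466095) 90.50011888395545
deck z white [85.92133927 88.57125542 91.94560093]
amber 2766 ((678.6971435546875, -17.22814178466797), (155.35194396972656, 245.4199676513672), 0.9668371677398682)
```

Request:
{"op": "play_rows", "data": {"deltas": "0.026 -0.0262 0.0054 0 0 0 0;0.026 -0.0262 0.0054 0 0 0 0;0.026 -0.0262 0.0054 0 0 0 0;0.026 -0.0262 0.0054 0 0 0 0;0.026 -0.0262 0.0054 0 0 0 0"}}

```text
clock: 1.3
eef_pos: [311.4, -341.1, 204.3]
ee_rot: [0.975, 0.224, 0.0, 0.0]
ft_force: [0.1, 0.2, -0.4]
finger_gap: 12.2
grasp_force: 0.0
```

Request:
{"op": "play_rows", "data": {"deltas": "0.026 -0.0262 0.0054 0 0 0 0;0.026 -0.0262 0.0054 0 0 0 0;0.026 -0.0262 0.0054 0 0 0 0;0.026 -0.0262 0.0054 0 0 0 0;0.026 -0.0262 0.0054 0 0 0 0"}}

```text
clock: 1.8
eef_pos: [371.1, -166.4, 177.4]
ee_rot: [0.975, 0.224, 0.0, 0.0]
ft_force: [0.6, -0.4, 0.3]
finger_gap: 0.5
grasp_force: 0.0
```

Request:
{"op": "play_rows", "data": {"deltas": "0.026 -0.0262 0.0054 0 0 0 0;0.026 -0.0262 0.0054 0 0 0 0;0.026 -0.0262 0.0054 0 0 0 0;0.026 -0.0262 0.0054 0 0 0 0;0.026 -0.0262 0.0054 0 0 0 0"}}

```text
clock: 2.3
eef_pos: [430.8, 8.5, 150.4]
ee_rot: [0.974, 0.225, 0.0, 0.0]
ft_force: [1.1, -0.4, -0.2]
finger_gap: -0.1
grasp_force: 0.0
```

Request:
{"op": "play_rows", "data": {"deltas": "0 0 0 0 0 -8.5 0;0 0 0 0 0 -8.5 0;0 0 0 0 0 -8.5 0;0 0 0 0 0 -8.5 0;0 0 0 0 0 -8.5 0"}}

```text
clock: 2.8
eef_pos: [430.4, 7.0, 150.4]
ee_rot: [0.825, 0.565, 0.0, 0.0]
ft_force: [-0.0, 0.3, -0.6]
finger_gap: 0.2
grasp_force: 0.0
```

Request:
{"op": "play_rows", "data": {"deltas": "0 0 0 0 0 -8.5 0;0 0 0 0 0 -8.5 0;0 0 0 0 0 -8.5 0;0 0 0 0 0 -8.5 0;0 0 0 0 0 -8.5 0"}}

```text
clock: 3.3
eef_pos: [430.4, 6.9, 150.5]
ee_rot: [0.564, 0.826, 0.0, 0.0]
ft_force: [-0.5, -0.4, 0.5]
finger_gap: -0.2
grasp_force: 0.0
```

Request:
{"op": "play_rows", "data": {"deltas": "0 0 0 0 0 -8.5 0;0 0 0 0 0 -8.5 0;0 0 0 0 0 -8.5 0;0 0 0 0 0 -8.5 0;0 0 0 0 0 -8.5 0"}}

```text
clock: 3.8
eef_pos: [430.4, 6.9, 150.5]
ee_rot: [0.227, 0.974, -0.0, 0.0]
ft_force: [0.0, -0.2, -0.1]
finger_gap: -0.1
grasp_force: 0.0
```

Request:
{"op": "play_rows", "data": {"deltas": "0 0 0 0 0 -8.5 0;0 0 0 0 0 -8.5 0;0 0 0 0 0 -8.5 0;0 0 0 0 0 -1 0;0 0 0 0 0 0 0"}}

```text
clock: 4.3
eef_pos: [430.4, 6.9, 150.4]
ee_rot: [0.002, 1.0, -0.0, 0.0]
ft_force: [0.0, 0.3, -0.6]
finger_gap: 0.1
grasp_force: 0.0
```

```bash
python3 - <<'E'
from h import *
st=ctrl.get_state(); p,d=ctrl.read_camera("wrist"); cv2.imwrite("pics/w1.png",p[:,:,::-1])
for t in ["drawer_pull","shield_edge"]:
    print(t,[(np.round(x["point"]),round(x["p"],2)) for x in ctrl.spot_point(t,"wrist")[:2]])
c=cam("wrist",st); print(proj([[461,7,40],[461,47,40],[461,-33,40],[600,-19,98]],c).round())
E
```

```text
drawer_pull [(array([461.,   9.,  42.]), 0.87)]
shield_edge [(array([ 396., -138.,    0.]), 0.45)]
[[321. 273.]
 [374. 273.]
 [269. 273.]
 [286. 480.]]
```

View pics/w1.png

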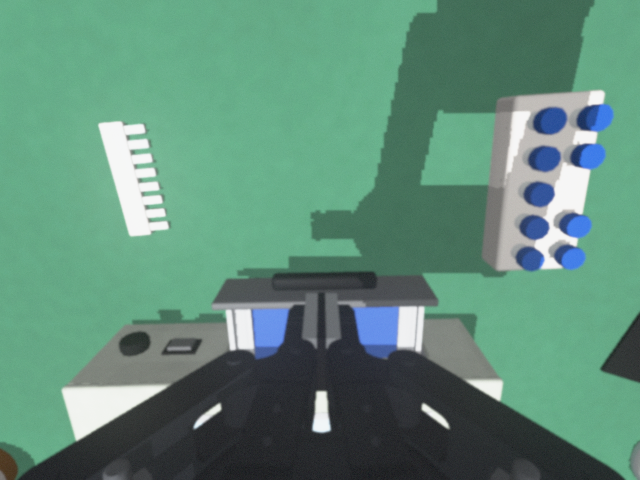

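The wrist view shows the black pull bar at cols 273–377, row 281, as predicted. The networks and the projection agree on (461, 8, 41).

Request:
{"op": "play_rows", "data": {"deltas": "0 0.0005 0.029 0 0 0 0;0 0.0005 0.029 0 0 0 0;0 0 0.029 0 0 0 0;0 0 0.029 0 0 0 0;0 0 0 0 0 0 0"}}

```text
clock: 4.95
eef_pos: [427.7, 7.9, 31.7]
ee_rot: [0.001, 1.0, -0.0, -0.004]
ft_force: [-0.3, -0.5, -0.1]
finger_gap: 0.1
grasp_force: 0.0
```

Request:
{"op": "play_rows", "data": {"deltas": "-0.008 0 0 0 0 0 0;-0.008 0 0 0 0 0 0;-0.006 0 0 0 0 0 0;-0.006 0 0 0 0 0 0;-0.006 0 0 0 0 0 0"}}

```text
clock: 5.45
eef_pos: [465.1, 7.9, 34.9]
ee_rot: [0.001, 1.0, -0.0, 0.0]
ft_force: [-1.4, -0.2, -0.0]
finger_gap: 0.1
grasp_force: 0.5
```

Request:
{"op": "play_rows", "data": {"deltas": "-0.005 0 0 0 0 0 0;-0.005 0 0 0 0 0 0;-0.005 0 0 0 0 0 0;-0.003 0 0 0 0 0 0;-0.003 0 0 0 0 0 0"}}

```text
clock: 5.95
eef_pos: [485.1, 7.9, 34.2]
ee_rot: [0.001, 1.0, 0.0, -0.001]
ft_force: [-3.9, 0.2, 2.1]
finger_gap: -0.4
grasp_force: 2.0
```

Request:
{"op": "play_rows", "data": {"deltas": "-0.002 0 0 0 0 0 0;-0.002 0 0 0 0 0 0;-0.002 0 0 0 0 0 0;-0.001 0 0 0 0 0 0;0 0 0 0 0 0 0"}}

```text
clock: 6.45
eef_pos: [492.7, 7.9, 34.2]
ee_rot: [0.0, 1.0, -0.0, 0.0]
ft_force: [-1.4, 0.5, -0.7]
finger_gap: 0.5
grasp_force: 0.7
```

Request:
{"op": "play_rows", "data": {"deltas": "-0.001 0 0 0 0 0 0;-0.001 0 0 0 0 0 0"}}

```text
clock: 6.65
eef_pos: [492.8, 7.9, 34.1]
ee_rot: [0.0, 1.0, -0.0, -0.002]
ft_force: [-7.3, 1.1, 5.2]
finger_gap: 0.2
grasp_force: 3.5
```

Request:
{"op": "play_rows", "data": {"deltas": "-0.001 0 0 0 0 0 0;-0.001 0 0 0 0 0 0"}}

```text
clock: 6.85
eef_pos: [492.8, 7.9, 34.0]
ee_rot: [0.0, 1.0, -0.0, -0.004]
ft_force: [-11.1, 1.2, 7.4]
finger_gap: -0.1
grasp_force: 5.5
```

Request:
{"op": "play_rows", "data": {"deltas": "-0.001 0 0 0 0 0 0;-0.001 0 0 0 0 0 0"}}

```text
clock: 7.05
eef_pos: [492.8, 7.9, 33.8]
ee_rot: [0.0, 1.0, -0.0, -0.006]
ft_force: [-13.5, 0.8, 10.2]
finger_gap: 0.4
grasp_force: 7.1
```

Request:
{"op": "play_rows", "data": {"deltas": "0.02 0 0 0 0 0 0;0.025 0 0 0 0 0 0;0.02 0 -0.02 0 0 0 0;0 0 -0.05 0 0 0 0.0854;0 0 -0.05 0 0 0 0.0854"}}

```text
clock: 7.55
eef_pos: [433.3, 7.8, 155.6]
ee_rot: [0.001, 1.0, -0.0, 0.0]
ft_force: [1.5, 0.6, -1.0]
finger_gap: 28.0
grasp_force: 0.0
```

Request:
{"op": "play_rows", "data": {"deltas": "-0.01 0.045 0 0 0 0 0.0854;-0.01 0.045 0 0 0 0 0.0854;-0.01 0.045 0 0 0 0 0.0854;-0.01 0.045 0 0 0 0 0.0854;-0.01 0.045 0 0 0 0 0.0854"}}

```text
clock: 8.05
eef_pos: [485.0, 235.2, 154.9]
ee_rot: [0.0, 1.0, 0.001, 0.002]
ft_force: [-0.4, -0.6, 0.1]
finger_gap: 85.3
grasp_force: 0.0
```

Request:
{"op": "play_rows", "data": {"deltas": "-0.006 0.045 0 0 0 0 0.0854;-0.006 0.053 0 0 0 6 0.0854;0 0 0 0 0 6 0.0854;0 0 0 0 0 6 0.0854;0 0 0 0 0 0 0.0854"}}

```text
clock: 8.55
eef_pos: [496.1, 328.5, 154.3]
ee_rot: [0.156, 0.988, 0.001, 0.001]
ft_force: [0.1, 0.7, 0.4]
finger_gap: 85.2
grasp_force: 0.0
```

```bash
python3 - <<'E'
from h import *
st=ctrl.get_state(); print(st["eef_pos"],st["ee_rot"]); p,d=ctrl.read_camera("wrist"); cv2.imwrite("pics/w2.png",p[:,:,::-1])
for t in ["mask_grip","mask_edge","mask"]:
    print(t,[(np.round(x["point"]),round(x["p"],2)) for x in ctrl.spot_point(t,"wrist")[:2]])
c=cam("wrist",st); print(proj([[482,331,17],[499,383,0]],c).round())
ctrl.read_camera("top");print(ctrl.spot_point("drawer_pull","top")[:1])
E
```

```text
[496.09478327 328.52631198 154.30332498] [1.56396023e-01 9.87693830e-01 5.88726502e-04 9.14339154e-04]
mask_grip [(array([480., 331.,  16.]), 0.84)]
mask_edge [(array([500., 386.,  -3.]), 0.65)]
mask [(array([491., 348.,   2.]), 0.71)]
[[319. 207.]
 [384. 203.]]
[{'point': [501.6, 4.8, 36.2], 'p': 0.48}]
```

View pics/w2.png

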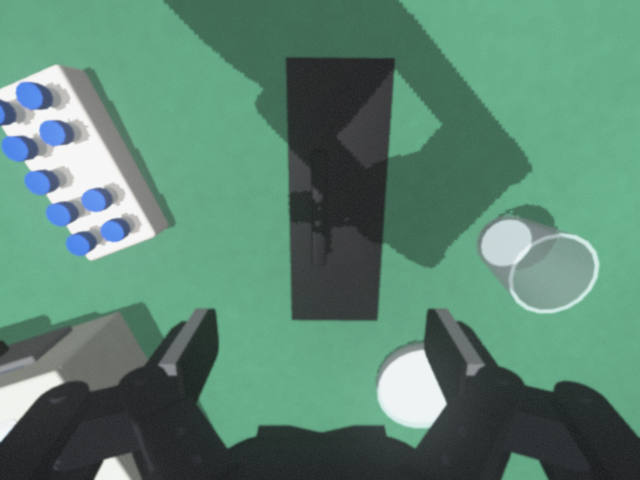

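The mask fills cols 287–394, rows 58–320, with its bar near (319, 207). Both match the earlier estimate. I'll refine the pose from the corners.

```bash
python3 - <<'E'
from h import *
st=ctrl.get_state(); p,d=ctrl.read_camera("wrist"); c=cam("wrist",st)
P=onplane([[287,58],[394,58],[378,320],[292,320]],c,4)[:,:2]
print(P.round(1), cv2.minAreaRect(P.astype(np.float32)))
print("bar ends", onplane([[319,152],[319,264]],c,30).round(1))
x=P[1]-P[0]+P[2]-P[3]; print(np.degrees(np.arctan2(x[1],x[0])))
l=P[0]-P[3]+P[1]-P[2]; print(np.degrees(np.arctan2(l[1],l[0]))+90)
R=Ro.from_quat(st["ee_rot"]).as_matrix(); print("tool x yaw",np.degrees(np.arctan2(R[1,0],R[0,0])))
print("delta to grip in tool",(R.T@(np.array([482,331.3,8])-st["eef_pos"])).round(1))
E
```

```text
[[370.5 341.4]
 [394.9 416.1]
 [603.7 347.7]
 [579.  271.5]] ((486.9234619140625, 343.7671203613281), (80.11018371582031, 219.92869567871094), 71.86371612548828)
bar ends [[439.4 343.8  30. ]
 [522.9 316.4  30. ]]
71.9645037743795
251.65323235608145
tool x yaw 161.95826686747588
delta to grip in tool [ 14.2  -0.4 146.5]
```

Request:
{"op": "play_rows", "data": {"deltas": "0.0072 -0.001 0.03 0 0 0 0.05;0.007 -0.001 0.03 0 0 0 0.05;0 0 0.03 0 0 0 0.05;0 0 0.03 0 0 0 0.05;0 0 0.02 0 0 0 0.05"}}

```text
clock: 9.4
eef_pos: [480.4, 329.4, 12.4]
ee_rot: [0.157, 0.988, -0.001, -0.001]
ft_force: [0.8, 0.4, 0.6]
finger_gap: 50.4
grasp_force: 0.0
```

Request:
{"op": "play_rows", "data": {"deltas": "0 0 0.006 0 0 0 0.05;0 0 0 0 0 0 0.05;0 0 0 0 0 0 0.05"}}

```text
clock: 9.7
eef_pos: [482.0, 330.5, 9.4]
ee_rot: [0.157, 0.988, 0.001, 0.001]
ft_force: [0.4, -1.1, 0.2]
finger_gap: 50.2
grasp_force: 0.0
```

Request:
{"op": "play_rows", "data": {"deltas": "0 0 0.0025 0 0 0 0.03;0 0 0 0 0 0 0.0;0 0 0 0 0 0 0.0;0 0 0 0 0 0 0.0;0 0 0 0 0 0 0.0"}}

```text
clock: 10.2
eef_pos: [481.7, 330.4, 6.7]
ee_rot: [0.157, 0.988, 0.001, 0.001]
ft_force: [-0.7, -0.7, 6.7]
finger_gap: 10.5
grasp_force: 61.4
```

Request:
{"op": "play_rows", "data": {"deltas": "0 0 0 0 0 0 0.0;0 0 0 0 0 0 0.0;0 0 0 0 0 0 0.0"}}

```text
clock: 10.5
eef_pos: [481.7, 330.4, 6.7]
ee_rot: [0.157, 0.988, 0.001, 0.001]
ft_force: [0.9, -0.1, 4.9]
finger_gap: 10.8
grasp_force: 61.4
```

Request:
{"op": "play_rows", "data": {"deltas": "0 0 -0.01 0 0 0 0;0 0 -0.03 0 0 0 0;0 0 -0.035 0 0 0 0;0 0 -0.04 0 0 0 0;0 0 -0.035 0 0 0 0"}}

```text
clock: 11.0
eef_pos: [480.8, 329.8, 157.5]
ee_rot: [0.157, 0.988, -0.0, -0.0]
ft_force: [0.6, 0.1, -1.1]
finger_gap: 10.9
grasp_force: 60.2
```

Request:
{"op": "play_rows", "data": {"deltas": "-0.014 -0.0323 0 0 0 0 0;-0.014 -0.0323 0 0 0 0 0;-0.014 -0.0323 0 0 0 0 0;-0.014 -0.0323 0 0 0 0 0;-0.014 -0.0323 0 0 0 0 0"}}

```text
clock: 11.5
eef_pos: [497.0, 153.3, 155.7]
ee_rot: [0.157, 0.988, -0.0, -0.0]
ft_force: [0.5, 0.2, -1.9]
finger_gap: 10.4
grasp_force: 60.2
```

Request:
{"op": "play_rows", "data": {"deltas": "-0.014 -0.0323 0 0 0 0 0;-0.014 -0.0323 0 0 0 0 0;-0.014 -0.0323 0 0 0 0 0;-0.014 -0.0323 0 0 0 0 0;-0.014 -0.0323 0 0 0 0 0"}}

```text
clock: 12.0
eef_pos: [513.5, -21.8, 155.8]
ee_rot: [0.157, 0.988, -0.0, -0.0]
ft_force: [-0.1, 0.7, -2.8]
finger_gap: 10.9
grasp_force: 60.2
```

Request:
{"op": "play_rows", "data": {"deltas": "0 0 0 0 0 7.5 0;0 0 0 0 0 8 0;0 0 0 0 0 8 0;0 0 0 0 0 8 0;0 0 0 0 0 8 0"}}

```text
clock: 12.5
eef_pos: [513.5, -20.5, 155.7]
ee_rot: [0.484, 0.875, -0.0, -0.001]
ft_force: [-0.1, 0.1, -2.3]
finger_gap: 10.8
grasp_force: 60.2
```

Request:
{"op": "play_rows", "data": {"deltas": "0 0 0 0 0 8 0;0 0 0 0 0 8 0;0 0 0 0 0 8 0;0 0 0 0 0 7.5 0;0 0 0 0 0 0 0"}}

```text
clock: 13.0
eef_pos: [513.6, -20.4, 155.7]
ee_rot: [0.701, 0.713, -0.0, -0.0]
ft_force: [-0.0, -1.0, -2.6]
finger_gap: 10.6
grasp_force: 60.2
```

```bash
cat > look.py <<'E'
from h import *
import sys
st=ctrl.get_state(); print(st["eef_pos"],st["ee_rot"],st["ft_force"]); p,d=ctrl.read_camera("wrist"); cv2.imwrite(f"pics/w{sys.argv[1]}.png",p[:,:,::-1])
R=Ro.from_quat(st["ee_rot"]).as_matrix(); print("tool x yaw",np.degrees(np.arctan2(R[1,0],R[0,0])))
for t in ["mask_edge","shield_edge"]:
    print(t,[(np.round(x["point"]),round(x["p"],2)) for x in ctrl.spot_point(t,"wrist")[:2]])
p,d=ctrl.read_camera("top"); cv2.imwrite(f"pics/t{sys.argv[1]}.png",cv2.resize(p[140:300,240:420,::-1],None,fx=4,fy=4*.9,interpolation=cv2.INTER_CUBIC)[:600,:720])
for t in ["mask_edge","shield_edge"]:
    print(t,[(np.round(x["point"]),round(x["p"],2)) for x in ctrl.spot_point(t,"top")[:2]])
E
python3 look.py 3
```

```text
[513.57435084 -20.38749887 155.71754363] [ 7.01139839e-01  7.13023619e-01 -3.63799554e-04 -3.34090645e-04] [-1.00256152e-03 -1.02518582e+00 -2.59135694e+00]
tool x yaw 90.96293689612152
mask_edge [(array([569., -17., 144.]), 0.72)]
shield_edge [(array([600., -19., 100.]), 0.82)]
mask_edge [(array([ 397., -135.,   -0.]), 0.34)]
shield_edge [(array([602., -20.,  99.]), 0.94)]
```

View pics/w3.png

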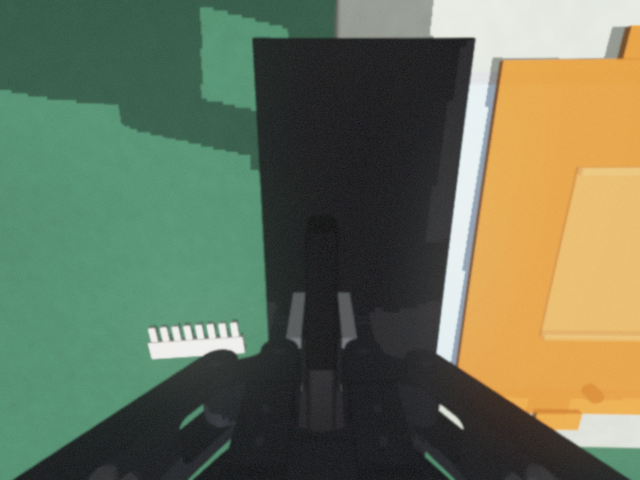

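```bash
cat > edges.py <<'E'
from h import *
import sys
def edges(f,st,rows=range(70,341,6),zu=0):
    p=cv2.imread(f)[:,:,::-1].astype(int); c=cam("wrist",st)
    am=(p[:,:,0]-p[:,:,2]>90)&(p[:,:,0]>130); dk=p.max(2)<75
    S=[];M=[];B=[]
    for r in rows:
        S.append([np.flatnonzero(am[r])[0],r])
        k=np.flatnonzero(dk[r,:S[-1][0]-3]&(np.arange(S[-1][0]-3)>240)); M.append([k[-1]+1,r])
    def line(px,z):
        P=onplane(px,c,z)[:,:2]; a=np.polyfit(P[:,1],P[:,0],1); res=P[:,0]-np.polyval(a,P[:,1])
        g=abs(res)<2; a=np.polyfit(P[g,1],P[g,0],1)
        return a,res.std(),P
    for n,px,z in [("shield",S,102),("mask",M,zu+4)]:
        a,s,P=line(px,z); print(n,"yaw %.2f"%-np.degrees(np.arctan(a[0])),"x at y=-20: %.1f"%np.polyval(a,-20),"sd %.1f"%s)
    return c
if __name__=="__main__":
    st=ctrl.get_state(); z=st["eef_pos"][2]-6.7
    c=edges(sys.argv[1],st,zu=z)
    print("mask end", onplane([[255,38],[474,38]],c,z+4).round(1), "shield corner",onplane([[500,58]],c,102).round(1))
E
python3 edges.py pics/w3.png
```

```text
shield yaw 1.06 x at y=-20: 602.8 sd 0.2
mask yaw 0.85 x at y=-20: 568.1 sd 0.1
mask end [[488.   87.7 153.1]
 [566.5  88.9 153.1]] shield corner [[599.5  90.  102. ]]
```

View pics/t3.png

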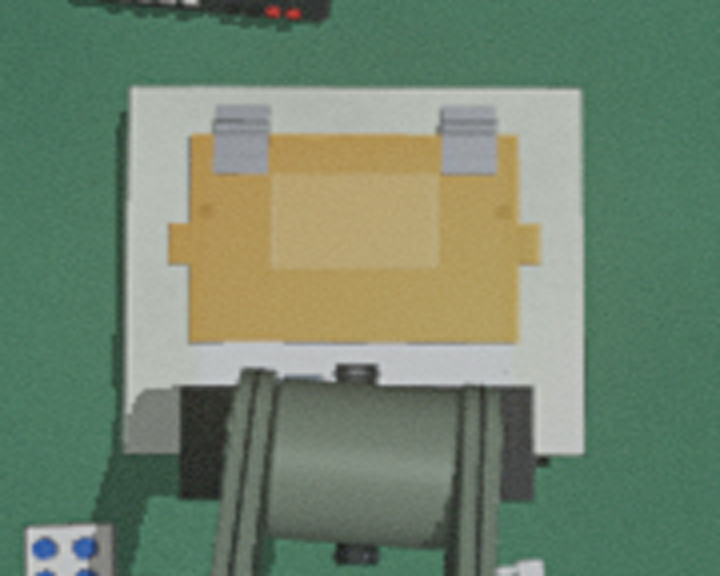

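The wrist view shows the mask's leading edge at cols 474→440, parallel to the shield edge (500→455). The yaws are 0.85° and 1.06°. The top view confirms the mask is about 3 mm off centre. Next I'll correct the offset and come down in front of the slot.

Request:
{"op": "play_rows", "data": {"deltas": "0.003 0.012 0 0 0 0 0;0 0.012 0 0 0 0 0;0 0 0.025 0 0 -0.1 0;0 0 0.02 0 0 0 0;0 0 0.008 0 0 0 0"}}

```text
clock: 13.8
eef_pos: [538.1, -16.9, 100.9]
ee_rot: [0.7, 0.714, -0.001, -0.001]
ft_force: [-0.6, 0.5, -1.5]
finger_gap: 10.8
grasp_force: 60.1
```

Request:
{"op": "play_rows", "data": {"deltas": "0 0 0.001 0 0 0 0;0 0 0 0 0 0 0;0 0 0 0 0 0 0"}}

```text
clock: 14.1
eef_pos: [539.1, -17.1, 102.8]
ee_rot: [0.701, 0.714, 0.001, 0.001]
ft_force: [-0.2, 0.4, -1.8]
finger_gap: 10.6
grasp_force: 60.1
```

Request:
{"op": "play_rows", "data": {"deltas": "0 0 0.001 0 0 0 0;0 0 0.001 0 0 0 0;0 0 0 0 0 0 0"}}

```text
clock: 14.4
eef_pos: [538.1, -17.0, 100.0]
ee_rot: [0.701, 0.713, 0.0, 0.0]
ft_force: [0.6, 0.1, -2.7]
finger_gap: 11.3
grasp_force: 60.1
```

Request:
{"op": "play_rows", "data": {"deltas": "0 0 0.001 0 0 0 0;0 0 0.0005 0 0 0 0;0 0 0 0 0 0 0"}}

```text
clock: 14.7
eef_pos: [538.0, -17.0, 98.2]
ee_rot: [0.701, 0.714, -0.0, -0.0]
ft_force: [0.1, -0.3, -1.6]
finger_gap: 10.8
grasp_force: 60.1
```

Request:
{"op": "play_rows", "data": {"deltas": "0 0 0.0007 0 0 0 0;0 0 0 0 0 0 0;0 0 0 0 0 0 0"}}

```text
clock: 15.0
eef_pos: [538.1, -17.1, 97.6]
ee_rot: [0.701, 0.714, -0.0, 0.0]
ft_force: [0.1, -0.7, -2.2]
finger_gap: 10.8
grasp_force: 60.1
```

Request:
{"op": "play_rows", "data": {"deltas": "0 0 0.0005 0 0 0 0;0 0 0 0 0 0 0;0 0 0 0 0 0 0"}}

```text
clock: 15.3
eef_pos: [538.1, -17.0, 97.1]
ee_rot: [0.701, 0.714, -0.0, 0.0]
ft_force: [0.1, -0.3, -2.0]
finger_gap: 10.8
grasp_force: 60.1
```

```bash
python3 look.py 4; python3 edges.py pics/w4.png; python3 -c "
from h import *
print(ctrl.get_state()['wrist_torque'])"
```

```text
[538.06627025 -17.04966961  97.09788345] [ 7.00645786e-01  7.13509271e-01 -3.69788877e-05  2.92591501e-05] [ 0.11785803 -0.32195577 -2.04285505]
tool x yaw 91.04232289348488
mask_edge [(array([595., -17.,  85.]), 0.64)]
shield_edge [(array([598., -18.,  98.]), 0.86)]
mask_edge [(array([562., 473.,  -4.]), 0.44), (array([ 516., -528.,   -4.]), 0.29)]
shield_edge [(array([602., -22.,  99.]), 0.66)]
shield yaw 0.96 x at y=-20: 602.2 sd 0.1
mask yaw 1.04 x at y=-20: 592.4 sd 0.2
mask end [[511.9  91.   94.4]
 [590.4  92.3  94.4]] shield corner [[597.5  84.9 102. ]]
[-0.04507442  0.00821448 -0.00651133]
```

View pics/w4.png

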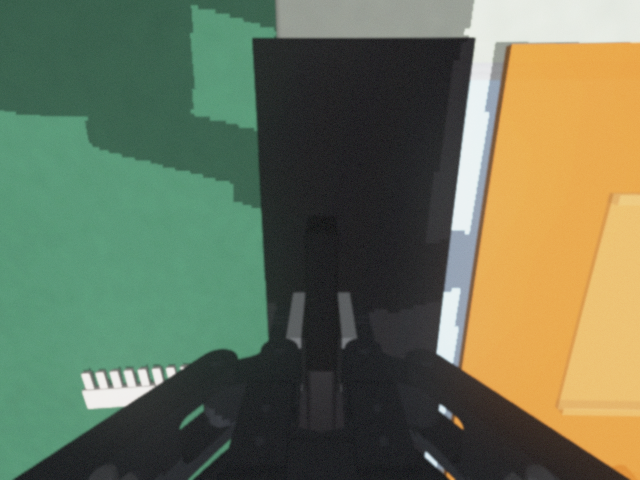

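```bash
python3 -c "
from h import *
c=cam('wrist',ctrl.get_state()); print(onplane([[509,44]],c,102))"
```

```text
[[599.74609414  89.1630433  102.        ]]
```

Request:
{"op": "play_rows", "data": {"deltas": "0 0.001 0 0 0 0 0;0 0.002 0 0 0 0 0;0 0.002 0 0 0 0 0;0 0.002 0 0 0 0 0;0 0.002 0 0 0 0 0"}}

```text
clock: 16.1
eef_pos: [547.3, -16.9, 97.1]
ee_rot: [0.701, 0.714, -0.0, 0.0]
ft_force: [0.9, 0.3, -2.0]
finger_gap: 10.8
grasp_force: 60.1
```

Request:
{"op": "play_rows", "data": {"deltas": "0 0.002 0 0 0 0 0;0 0.002 0 0 0 0 0;0 0.002 0 0 0 0 0;0 0.002 0 0 0 0 0;0 0.002 0 0 0 0 0"}}

```text
clock: 16.6
eef_pos: [557.2, -16.7, 97.1]
ee_rot: [0.701, 0.714, -0.0, 0.0]
ft_force: [0.4, -0.6, -2.1]
finger_gap: 11.0
grasp_force: 60.1
```

Request:
{"op": "play_rows", "data": {"deltas": "0 0.002 0 0 0 0 0;0 0.002 0 0 0 0 0;0 0.002 0 0 0 0 0;0 0.002 0 0 0 0 0;0 0.002 0 0 0 0 0"}}

```text
clock: 17.1
eef_pos: [567.2, -16.5, 97.1]
ee_rot: [0.701, 0.714, -0.0, 0.0]
ft_force: [-1.2, 0.1, -1.9]
finger_gap: 11.0
grasp_force: 60.1
```

```bash
python3 look.py 5
```

```text
[567.24961124 -16.51281958  97.09346613] [ 7.00630065e-01  7.13524708e-01 -2.40646821e-05  4.57403208e-05] [-1.23796985  0.09027059 -1.89363196]
tool x yaw 91.04484762302967
mask_edge []
shield_edge [(array([603., -19.,  98.]), 0.63), (array([566., -18., 106.]), 0.41)]
mask_edge []
shield_edge []
```

View pics/w5.png

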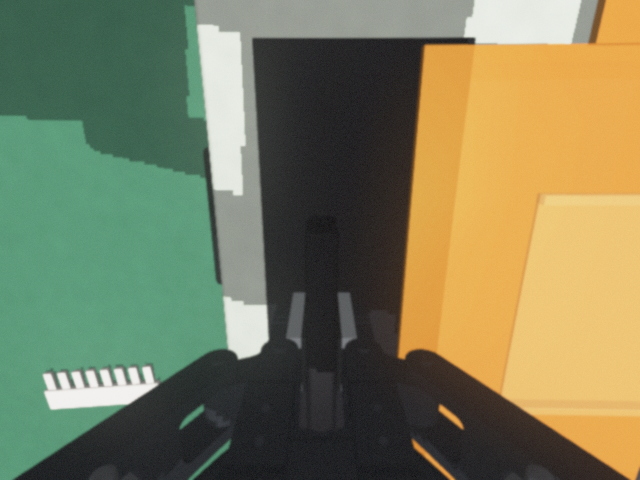

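The mask is under the shield: the overlap shows as the darker amber band at cols 424–474, and the edges are parallel. Next I'll check the overlap numerically and press down.

```bash
python3 - <<'E'
from h import *
c=cam('wrist',ctrl.get_state())
print(onplane([[424,46],[412,190],[401,340]],c,102).round(1), onplane([[474,39],[254,39]],c,94.4).round(1))
E
```

```text
[[599.8  88.8 102. ]
 [600.8  39.1 102. ]
 [602.6 -28.7 102. ]] [[619.3  92.5  94.4]
 [540.4  91.2  94.4]]
```

Request:
{"op": "play_rows", "data": {"deltas": "0 0 0.0005 0 0 0 0;0 0 0 0 0 0 0;0 0 0 0 0 0 0"}}

```text
clock: 17.7
eef_pos: [567.1, -16.5, 96.7]
ee_rot: [0.701, 0.714, 0.0, 0.0]
ft_force: [0.3, 0.1, -2.1]
finger_gap: 11.1
grasp_force: 60.3
```

Request:
{"op": "play_rows", "data": {"deltas": "0 0 0.0005 0 0 0 0;0 0 0 0 0 0 0;0 0 0 0 0 0 0"}}

```text
clock: 18.0
eef_pos: [567.1, -16.5, 96.7]
ee_rot: [0.701, 0.714, 0.0, 0.0]
ft_force: [-1.8, -0.0, 5.6]
finger_gap: 10.7
grasp_force: 61.2
```

Request:
{"op": "play_rows", "data": {"deltas": "0 0 0.0005 0 0 0 0;0 0 0 0 0 0 0;0 0 0 0 0 0 0"}}

```text
clock: 18.3
eef_pos: [567.0, -16.5, 96.7]
ee_rot: [0.701, 0.714, 0.0, 0.0]
ft_force: [-2.5, -0.4, 8.3]
finger_gap: 10.4
grasp_force: 61.7
```

Request:
{"op": "play_rows", "data": {"deltas": "0 0 0.0002 0 0 0 0;0 0 0 0 0 0 0;0 0 0 0 0 0 0;0 0 0 0 0 0 0"}}

```text
clock: 18.7
eef_pos: [567.1, -16.5, 96.7]
ee_rot: [0.701, 0.714, 0.0, 0.0]
ft_force: [-2.2, 0.4, 9.3]
finger_gap: 11.0
grasp_force: 61.9
```

Request:
{"op": "play_rows", "data": {"deltas": "0 0 0 0 0 0 0;0 0 0 0 0 0 0;0 0 0 0 0 0 0;0 0 0 0 0 0 0;0 0 0 0 0 0 0"}}

```text
clock: 19.2
eef_pos: [567.1, -16.5, 96.7]
ee_rot: [0.701, 0.714, 0.0, 0.0]
ft_force: [-3.8, 0.6, 10.2]
finger_gap: 11.0
grasp_force: 61.9
```

```bash
python3 - <<'E'
from h import *
for n in ("side","top"):
    p,d=ctrl.read_camera(n); cv2.imwrite(f"pics/{n}6.png",p[:,:,::-1]); print([(x["point"],x["p"]) for x in ctrl.spot_point("drawer_pull",n)[:2]])
a=cv2.imread("pics/side6.png")[170:320,220:400]
cv2.imwrite("pics/s6.png",cv2.resize(a,None,fx=4,fy=4,interpolation=cv2.INTER_CUBIC))
s=ctrl.get_state();print(s["ft_force"],s["wrist_torque"],s["eef_pos"])
E
```

```text
[([504.0, 10.5, 37.5], 0.77)]
[([500.4, 5.2, 39.4], 0.48)]
[-4.30578068  0.8797399   9.55628456] [-0.05117434  0.68213803 -0.01187622] [567.06727131 -16.50211868  96.64772848]
```

View pics/s6.png

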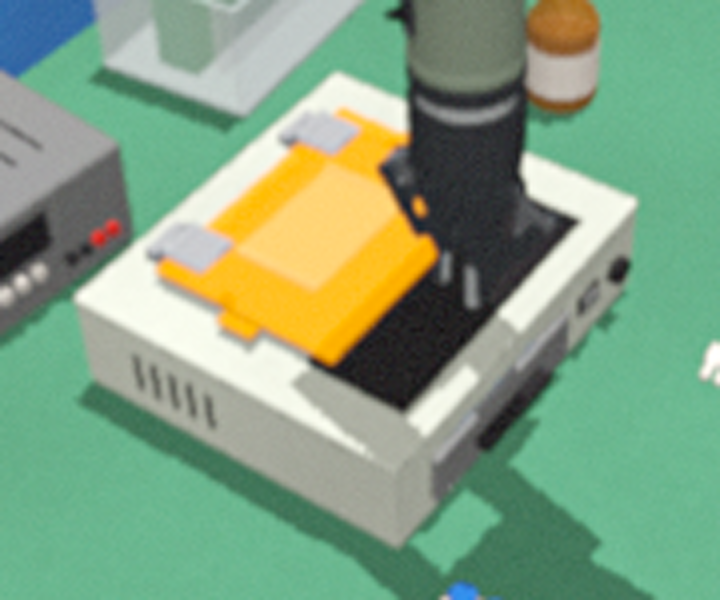

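The side view shows the mask flat under the lowered shield, the drawer shut and the press force steady at about 10 N.

```bash
python3 -c "
from workcell import ctrl
print(ctrl.finish_job())"
```

```text
the job is handed in; nothing more can be done
None
```

The job is handed in: the drawer is fully home, and the mask sits square and centred about 20 mm under the lowered shield, still held flat on the glass at about 10 N.

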